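# Fit the hand guard on the mandoline and lock it

## Robot

A 7-joint arm with a two-finger parallel gripper is mounted at the origin on a cart in front of the work surface, level with it; the furniture and walls round the work are solid. World frame = base frame: x ahead of the robot, y to its left, z up, the work surface at z = 0. Lengths are in m, angles in rad, forces in N, time in s.
With the tool pointing down it reaches from about 0.425 to 0.95 m from the base axis. Payload 16.7 kg.
Tool frame: the origin (TCP) lies between the finger pads; the fingertips stand 17 mm ahead of it and the grasp point (between the pads) lies 2 mm behind it; z points along the fingers, y is the line along which they close (so a half turn about z gives the same grasp; the last joint's range is limited). The gripper opens to 94 mm and grips with 3 to 60 N. Pads are 16 mm wide; open, the fingers measure 119 mm over their backs; the gripper's body (75 mm by 177 mm) begins 78 mm behind the grasp point.
Start: joints at [0.975, 0.426, 0.074, 1.606, -0.034, 1.111, -0.067], TCP at [0.292, -0.609, 0.222] pointing down, gripper open.
Joint ranges: [-2.85, 2.85], [-0.5, 2.14], [-1.23, 1.37], [0.21, 2.46], [-1.02, 4.16], [0.16, 2.05], [-2.73, 2.73]. Speed limits (rad/s): [1.89, 1.89, 2.39, 2.39, 3.01, 3.01, 3.01].

## Interface

Orientations are given as a unit quaternion [w, x, y, z].
In Python, from workcell import telemetry, viewer, r gives the robot as it stands.
- The arm moves only by the tool drive_tool, never from a script. Its argument "series" is a list of rows, each a list of 7 numbers: the shift along the world's x, y, z in units of 4 cm (1.0 is 4 cm), then the turn, a rotation vector about the world's x, y, z in units of 90 degrees (1.0 is 90 degrees), then the opening, from -1 (shut) to 1 (fully open). A call has 1 to 12 rows; each row shifts and turns the commanded pose from where the row before left it; what a row does not reach is not made up. A row lasts 1/8 s, in which the tool goes at most 62.5 mm and 10.7 degrees, less where a joint would pass 70% of its speed; a pose out of reach is approached as far as the arm can. A call with a number of a shift or a turn outside -1 to 1 is refused whole. A call with a gripper value outside its range is refused whole. The fingers move at their own pace and stop on an object; "newtons" is the grip in N (left out, the last holds). Time passes only in rows, so rows that do not move let the fingers close. It gives the time, the measured TCP pose, the force, the opening and the grip force at its end, in the units of the state.
- telemetry.observe(): the state, without advancing time (a new reading comes with each control period).
- viewer.read_camera(name): name is "scene" or "side" or "wrist"; returns (picture, depth): 420x560x3 uint8, red, green, blue; 420x560 float32, m along the optical axis (not along the pixel's ray), 0 where there is no reading.
- viewer.camera_params(name): a dict with "fx", "fy", "cx", "cy" (pixels), "extrinsics" (4x4, takes a point from world to camera coordinates). Camera axes: x right, y down, z forward; pixel columns grow to the right and rows downward; lengths in m; the calibration is good to about 2 mm. The wrist camera is an equidistant fisheye: a pixel r from the principal point sees the ray r / f radians off the axis. A picture is of the moment at which its call begins: read the wrist's pose just before it. camera_params takes no time and is no camera call; for the wrist camera it gives the pose at the moment of the call.
- r.close_job(): hands the job in; it is judged then, once.
The state is a dict: "clock": time; "joint_pos": joint angles; "joint_vel": joint speeds; "joint_efforts": joint torques, N m; "eef_pos": TCP position; "eef_rot": TCP orientation; "force": force on the tool from outside, world axes, zero at the start; "ft_torque": the same for the moment, N m; "width": opening from 0.0 (shut) to 1.0 (fully open); "gripper_force": force on a finger pad.
Only numpy, scipy, OpenCV 4.12 (cv2) and the standard library are available. Lean on these libraries where they do the work, as an engineer would, in place of code of your own. Each camera call takes 0.05 s, during which the arm holds its last target. There are 200 camera calls.

## Task

Put the mandoline slicer away safe: set the blue hand guard on the bare run-up end of the bed, slide it in under the lips of the two side rails until it is fully home against the end stop, covering the blade. Only then swing the red lock fully across the track behind it, and let go. Do not disturb the mug, the glass or the tea box.

Things in the scene. Friction and masses are not known exactly. Their poses are not given: they have to be found in the camera images.
- slicer: White mandoline slicer with grey rails, bed 300 x 136 mm, grey handle loop at its far end; fixed. Origin on the worktop, z up, +x = sliding direction, from the bare run-up bed to the end stop. In its frame (mm): bed top z = 30, x = -175 to 125; bare run-up bed x = -175 to -55. A flush steel blade slants across at x = 25 to 90. Home guard's origin: x 55, y 0, z 30.
- track_mouth (a point): centre of the rails' open end on the bed top (slicer x = -30, z = 30 mm); axes as the slicer's. From here the rails run 140 mm along +x: inner walls at y = +-52 mm; above, lips reach in to +-42 mm, 10 to 15 mm above the bed, so nothing enters from above. In front of it, guides 10 mm high flare to y = +-58 mm at 25 mm before the mouth.
- end_stop (a point): foot of the grey end stop's face, on the bed top and centre line (slicer x = 110, z = 30 mm); the stop rises 18 mm above the bed; axes as the slicer's
- guard: Blue hand guard, loose, 0.13 to 0.25 kg. Origin: centre of its underside; z up, x along its length. Flange plate 110 (x) x 100 (y) x 6 mm, on it a body 74 mm wide (y) with top at z = 28 mm, on that a black handle bar 20 (x) x 60 (y) mm, z = 28 to 74 mm. Same both ways round (half turn); fits with its x along the track. Starts flat on the worktop, left or right of the slicer.
- guard_handle (a point): point inside the black handle bar of the guard, 54 mm above the guard's underside, on its centre; axes as the guard's
- lock (a joint): angle of the red swing lock, rad: 0 = straight across the track (shut, at its stop); grows as it opens, turning clockwise seen from above; at 1.57 it points along the slicer's -x; starts open at 1.75 to 2.05, limit 2.3. Light friction (under 1 N at the knob); stays where it is left.
- lock_pivot (a point): pivot of the swing lock, on the slicer at x = -15, y = 60, z = 47 mm (underside of the bar); axes as the slicer's. The bar is 14 mm wide, 7 mm thick, and swings level just above the rail lips. Shut, it stands 8 mm behind the guard when that is home.
- lock_knob (a point): point on the axis of the lock's upright round red knob, 18 mm in diameter, 77 mm above the worktop; the knob stands free of the bar from 54 to 93 mm above the worktop. It lies 110 mm from the pivot: at lock angle a, in the slicer's frame, at pivot + 110 mm x (-sin a, -cos a).
- mug: bystander: white mug with grey dots, 82 x 114 x 91 mm, loose, on the other side of the slicer from the guard; origin at the centre of its underside
- tumbler: bystander: clear fluted drinking glass, 65 mm across, 79 mm high, loose; origin at the centre of its underside
- tea_box: bystander: green card tea box, 58 x 69 x 78 mm, loose; origin at the centre of its underside
Things that resemble listed ones, but are neither listed nor needed, are in the scene too. Of the things that look like the guard, the larger one is meant.

How it is judged:
On the way:
1. the guard is fully home in the track, the lock still open (x of guard in the frame of slicer above 0.049 m and y of guard in the frame of slicer between -0.006 and 0.006 m and z of guard in the frame of slicer between 0.026 and 0.036 m and angle between the x axis of guard and the x axis of slicer, either way round below 0.08 rad and angle between guard's own z axis and vertical below 0.08 rad and value of joint lock above 0.8 rad), for 0.2 s.
At the end, for the whole second after the job is handed in: The guard lies in the track on the bed, within 6 mm of the end stop, within 6 mm of the track's centre line and 0.08 rad of its direction, flat (within 0.08 rad, underside 26 to 36 mm above the worktop), at rest; the lock is across the track (within 0.12 rad of its stop) (x of guard in the frame of slicer above 0.049 m and y of guard in the frame of slicer between -0.006 and 0.006 m and z of guard in the frame of slicer between 0.026 and 0.036 m and angle between the x axis of guard and the x axis of slicer, either way round below 0.08 rad and angle between guard's own z axis and vertical below 0.08 rad and value of joint lock below 0.12 rad and linear speed of guard below 0.02 m/s); the robot touches nothing.
It fails at once if the mug is moved by more than 30 mm or tipped (distance of mug from where it was at the start of the episode above 0.03 m or angle between mug's own z axis and vertical above 0.35 rad).
It fails at once if the glass is moved by more than 30 mm or tipped (distance of tumbler from where it was at the start of the episode above 0.03 m or angle between tumbler's own z axis and vertical above 0.35 rad).
It fails at once if the tea box is moved by more than 30 mm or tipped (distance of tea_box from where it was at the start of the episode above 0.03 m or angle between tea_box's own z axis and vertical above 0.35 rad).
It also fails if it takes over 64 s, if anything falls off the work surface, if the arm or the gripper's body presses on something with over 40 N, if the wrist force passes 120 N, or if a joint passes its speed limit or range.

## Working session

There is one attempt and no reset: what is moved stays moved. The work goes in short steps, Python scripts to look and compute and a tool call to move; the robot and the scene stay as the last step left them, time stands still between calls to the robot, and variables do not carry over. Pictures are saved under pics/ and viewed, at most 10 in all, crops included, and the job is handed in when it is done.

Besides the shell and the picture viewer there is one more tool, called after "Call:" in YAML: its name, and indented under it one key for each argument. drive_tool: Moves the arm, as the interface text tells. Its arguments: {"type":"object","properties":{"series":{"type":"array","items":{"type":"array","items":{"type":"number"}}},"newtons":{"type":"number"}},"required":["series"]}

```bash
mkdir -p pics; cat > h.py <<'E'
import numpy as np, cv2
from workcell import telemetry, viewer, r
def cam(n):
    P=viewer.camera_params(n); im,d=viewer.read_camera(n); return P,im,d
def save(im,name): cv2.imwrite('pics/'+name,cv2.cvtColor(im,cv2.COLOR_RGB2BGR))
def cloud(P,d,fish=False):
    v,u=np.mgrid[:d.shape[0],:d.shape[1]]
    x=(u-P['cx'])/P['fx'];y=(v-P['cy'])/P['fy']
    if fish:
        th=np.hypot(x,y); k=np.tan(th)/np.maximum(th,1e-9); x=x*k;y=y*k
    p=np.stack([x*d,y*d,d],-1)
    E=np.array(P['extrinsics']); return (p-E[:3,3])@E[:3,:3]
E
python3 - <<'E'
from h import *
a=[]
for n in('scene','side'):
    P,im,d=cam(n); np.savez(n,im=im,d=d,X=cloud(P,d)); save(im,n+'0.png')
    E=np.array(P['extrinsics']);print(n,-E[:3,:3].T@E[:3,3],P['fx'],(d>0).mean())
print(telemetry.observe())
E
```

```text
scene [-0.08198955  0.77557802  0.71574782] 445.99940993935377 0.8362117346938776
side [-0.22122657 -1.09283106  0.6580755 ] 516.8219680235878 0.9521301020408163
{'clock': 0.1, 'joint_pos': array([ 0.97452485,  0.4266629 ,  0.07385165,  1.60649523, -0.03412465,
        1.11080332, -0.06708933]), 'joint_vel': array([-0.00183519, -0.00380271,  0.00141695, -0.00094366,  0.00056125,
       -0.00205673,  0.00106114]), 'joint_efforts': array([ 6.04336572e-03, -9.37470388e+01,  3.67650814e+00, -4.55038869e+01,
       -4.85333672e-02,  1.68042612e-02, -6.15200315e-05]), 'eef_pos': array([ 0.29147122, -0.60843437,  0.22187104]), 'eef_rot': array([-5.34465159e-04,  9.75156076e-01,  2.21518216e-01, -1.49220267e-04]), 'force': array([-0.40828396, -0.49001996, -0.03080522]), 'ft_torque': array([-0.018537  , -0.04884537,  0.02948514]), 'gripper_force': 0.0, 'width': 0.9988449650133855}
```

View pics/scene0.png

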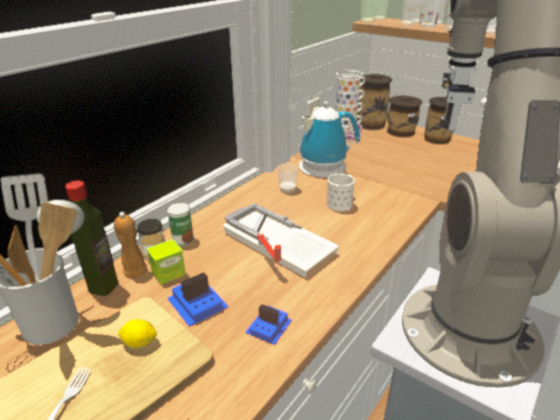

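View pics/side0.png

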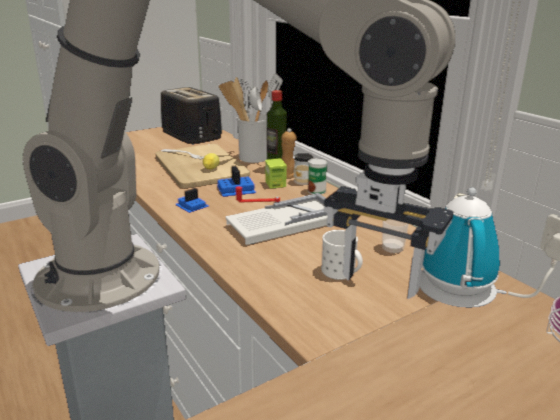

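The scene view shows the larger blue guard at (197,300) next to the tea box (167,262). The small lookalike is at (268,323). The slicer is at (280,238) with its handle loop at the upper left, so +x points to (235,215). The red lock is at (270,247), the mug at (341,192) and the glass at (288,180).

```bash
python3 - <<'E'
from h import *
for n in('scene','side'):
    z=np.load(n+'.npz');im,d,X=z['im'],z['d'],z['X']
    hsv=cv2.cvtColor(im,cv2.COLOR_RGB2HSV);H,S,V=[hsv[...,i].astype(int) for i in range(3)]
    blue=(abs(H-113)<10)&(S>130)&(d>0)
    k,l,st,c=cv2.connectedComponentsWithStats(blue.astype(np.uint8))
    for i in range(1,k):
        if st[i,4]>60:
            p=X[l==i]; q=p[(p[:,2]<.012)]; print(n,'blue',c[i].round(),st[i,4],p.min(0).round(3),p.max(0).round(3),p.mean(0).round(3))
            for lo,hi in((-.01,.012),(.02,.035)):
                q=p[(p[:,2]>lo)&(p[:,2]<hi)]
                if len(q)>5:
                    R=cv2.minAreaRect(q[:,:2].astype(np.float32));print(lo,len(q),np.round(R[0],3),np.round(R[1],3),round(R[2],1))
    red=((H<6)|(H>174))&(S>170)&(V>100)&(d>0)
    k,l,st,c=cv2.connectedComponentsWithStats(red.astype(np.uint8))
    for i in range(1,k):
        if st[i,4]>20:
            p=X[l==i];print(n,'red',c[i].round(),st[i,4],p.min(0).round(3),p.max(0).round(3))
            q=p[p[:,2]>.063]
            if len(q): print(' knob',q.mean(0).round(3),len(q))
            q=p[(p[:,2]>.04)&(p[:,2]<.058)]
            if len(q):print(' bar',q[:, :2].mean(0),cv2.minAreaRect(q[:,:2].astype(np.float32)))
    w=(S<45)&(V>130)&(abs(X[...,2]-.03)<.006)&(d>0)
    k,l,st,c=cv2.connectedComponentsWithStats(w.astype(np.uint8))
    for i in range(1,k):
        if st[i,4]>300:
            p=X[l==i];R=cv2.minAreaRect(p[:,:2].astype(np.float32));print(n,'white',c[i].round(),st[i,4],p.mean(0).round(3),R,cv2.boxPoints(R).round(3).tolist())
    for nm,(u,v) in dict(mug=(341,192),tum=(288,180),tea=(167,262)).items() if n=='scene' else dict(mug=(335,255),tea=(275,173)).items():
        print(nm,X[v,u].round(3))
E
```

```text
scene blue [194. 304.] 912 [0.461 0.233 0.002] [0.588 0.345 0.066] [0.512 0.306 0.02 ]
-0.01 249 [0.524 0.285] [0.096 0.108] 72.7
0.02 605 [0.524 0.287] [0.073 0.106] 74.6
scene blue [262. 328.] 323 [0.32  0.247 0.001] [0.378 0.288 0.023] [0.347 0.269 0.019]
-0.01 9 [0.373 0.285] [0.004 0.015] 57.6
0.02 92 [0.346 0.268] [0.049 0.031] 1.3
scene red [ 75. 190.] 284 [0.725 0.365 0.252] [0.762 0.399 0.282]
 knob [0.737 0.386 0.272] 284
scene red [267. 246.] 92 [0.435 0.048 0.051] [0.53  0.111 0.078]
 knob [0.438 0.108 0.072] 5
 bar [0.49112009 0.07022182] ((0.48746025562286377, 0.07177617400884628), (0.011494671925902367, 0.09145233035087585), 61.945919036865234)
scene white [238. 176.] 317 [ 0.826 -0.212  0.03 ] ((0.8277407884597778, -0.21631582081317902), (0.4779675304889679, 0.047522082924842834), 82.60785675048828) [[0.7730000019073486, -0.44999998807907104], [0.8209999799728394, -0.4560000002384186], [0.8820000290870667, 0.017999999225139618], [0.8349999785423279, 0.024000000208616257]]
scene white [290. 240.] 2452 [ 0.479 -0.012  0.029] ((0.509819746017456, -0.00982125848531723), (
[... 660 characters left out ...]
d [277.  96.] 64 [0.727 0.357 0.253] [0.756 0.378 0.282]
 knob [0.739 0.367 0.267] 64
side red [251. 197.] 136 [0.424 0.036 0.048] [0.536 0.103 0.095]
 knob [0.431 0.094 0.081] 47
 bar [0.48291828 0.06738459] ((0.4823893904685974, 0.06774018704891205), (0.01299429964274168, 0.11802802234888077), 60.32254409790039)
side white [272. 219.] 1854 [ 0.476 -0.016  0.031] ((0.5073907971382141, -0.01516251266002655), (0.13987424969673157, 0.29033607244491577), 83.72373962402344) [[0.35499998927116394, -0.0689999982714653], [0.6439999938011169, -0.10100000351667404], [0.6589999794960022, 0.03799999877810478], [0.3709999918937683, 0.07000000029802322]]
mug [ 0.457 -0.308  0.064]
tea [0.64  0.223 0.054]
```

Call:
drive_tool:
  series:
    - [0.48,0.9,0,0,0,0.044,1]
    - [0.48,0.9,0,0,0,0.044,1]
    - [0.48,0.9,0,0,0,0.044,1]
    - [0.48,0.9,0,0,0,0.044,1]
    - [0.48,0.9,0,0,0,0.044,1]
    - [0.48,0.9,0,0,0,0.044,1]
    - [0.48,0.9,0,0,0,0.044,1]
    - [0.48,0.9,0,0,0,0.044,1]
    - [0.48,0.9,0,0,0,0.044,1]
    - [0.48,0.9,0,0,0,0.044,1]
    - [0.48,0.9,0,0,0,0.044,1]
    - [0.48,0.9,0,0,0,0.044,1]

```text
clock: 1.6
eef_pos: [0.5223, -0.1755, 0.2223]
eef_rot: [-0.0, 0.803, 0.597, -0.0]
force: [-0.1, -0.9, -0.5]
width: 0.999
gripper_force: 0.0
```

Call:
drive_tool:
  series:
    - [-0.3,0.9,0,0,0,0,1]
    - [-0.3,0.9,0,0,0,0,1]
    - [-0.3,0.9,0,0,0,0,1]
    - [0,0.9,0.5,0,0,0,1]
    - [0,0.9,0.5,0,0,0,1]
    - [0,0,0,0,0,0,1]

```text
clock: 2.35
eef_pos: [0.4865, 0.0058, 0.2637]
eef_rot: [0.001, 0.802, 0.597, 0.001]
force: [-0.0, -0.7, -0.6]
width: 0.998
gripper_force: 0.0
```

```bash
python3 - <<'E'
from h import *
P,im,d=cam('wrist'); save(im,'w1.png'); np.savez('w1',im=im,d=d,X=cloud(P,d,True)); print((d>0).mean())
E
```

```text
0.9653146258503401
```

View pics/w1.png

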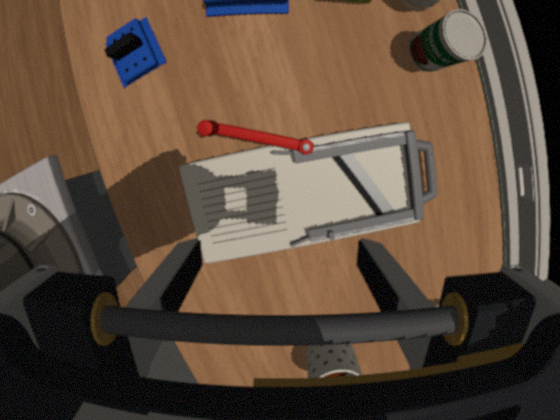

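The wrist view shows the whole slicer. Its near corners are at (181,165) and (205,262). The lock pivot is at (305,147), the knob at (207,128), and the rails and end stop end near x=415.

```bash
cat >> h.py <<'E'
def slicer(im,d,X):
    hsv=cv2.cvtColor(im,cv2.COLOR_RGB2HSV);S,V=hsv[...,1].astype(int),hsv[...,2]
    m=((abs(X[...,2]-.03)<.006)&(d>0)&(S<70)&(V>70)).astype(np.uint8)
    m=cv2.morphologyEx(m,cv2.MORPH_OPEN,np.ones((3,3)))
    k,l,st,c=cv2.connectedComponentsWithStats(m); i=1+st[1:,4].argmax()
    return X[l==i]
def fit_edges(p,yaw,o):
    # per-slice extreme points -> side and near edge lines in rough slicer frame
    R=np.array([[np.cos(yaw),-np.sin(yaw)],[np.sin(yaw),np.cos(yaw)]]); q=(p[:,:2]-o)@R
    out=[]
    for s in(1,-1):
        pts=[]
        for a in np.arange(-.16,.10,.01):
            b=q[(q[:,0]>a)&(q[:,0]<a+.01)&(abs(q[:,1])<.085)]
            if len(b)>5: pts.append((a+.005,s*np.max(s*b[:,1])))
        pts=np.array(pts); f=np.polyfit(*pts.T,1)
        k=abs(pts[:,1]-np.polyval(f,pts[:,0]))<.003
        out.append(np.polyfit(*pts[k].T,1))
    ends=[np.min(q[(q[:,1]>a)&(q[:,1]<a+.01),0]) for a in np.arange(-.05,.05,.01)]
    return out,np.median(ends),np.round(ends,4)
E
python3 - <<'E'
from h import *
z=np.load('w1.npz');im,d,X=z['im'],z['d'],z['X']
print('table',X[90,180].round(4),'bed',X[180,300].round(4))
p=slicer(im,d,X);print(len(p),p[:,2].mean())
yaw=np.radians(-5.8);o=np.array([.5375,-.0155])
print(fit_edges(p,yaw,o))
hsv=cv2.cvtColor(im,cv2.COLOR_RGB2HSV);H,S,V=[hsv[...,i].astype(int) for i in range(3)]
red=((H<6)|(H>174))&(S>170)&(V>80)&(X[...,2]>.03)&(d>0)
q=X[red];print('red',len(q),q[q[:,2]>.085].mean(0), q[q[:,2]>.085].std(0))
b=q[(q[:,2]>.045)&(q[:,2]<.058)];print(cv2.minAreaRect(b[:,:2].astype(np.float32)),b.max(0),b.min(0))
E
```

```text
table [ 0.3971  0.1646 -0.0004] bed [0.5139 0.0059 0.0307]
14756 0.029935023728217547
([array([-0.35550907,  0.03143596]), array([ 0.14361406, -0.05034117])], np.float64(-0.17201537592034133), array([-0.1699, -0.1703, -0.1709, -0.172 , -0.1726, -0.172 , -0.1722,
       -0.1725, -0.1718, -0.173 ]))
red 1222 [0.43489036 0.09827623 0.09221604] [0.00437835 0.00407342 0.00135434]
((0.4878506064414978, 0.06803973019123077), (0.015566524118185043, 0.11044705659151077), 62.10361099243164) [0.53812396 0.09988034 0.05797314] [0.43749291 0.03822932 0.04970645]
```

Call:
drive_tool:
  series:
    - [0.14,0.9,-0.3,0,0,0,1]
    - [0.14,0.9,-0.3,0,0,0,1]
    - [0.14,0.9,-0.3,0,0,0,1]
    - [0.14,0.9,-0.3,0,0,0,1]
    - [0.14,0.9,-0.3,0,0,0,1]
    - [0.14,0.9,-0.3,0,0,0,1]
    - [0.14,0.9,0,0,0,0,1]
    - [0,0,0,0,0,0,1]

```text
clock: 3.4
eef_pos: [0.5249, 0.2568, 0.1892]
eef_rot: [-0.001, 0.803, 0.597, -0.001]
force: [0.3, -0.0, -0.5]
width: 0.999
gripper_force: 0.0
```

```bash
python3 - <<'E'
from h import *
P,im,d=cam('wrist'); save(im,'w2.png'); X=cloud(P,d,True)
hsv=cv2.cvtColor(im,cv2.COLOR_RGB2HSV);H,S,V=[hsv[...,i].astype(int) for i in range(3)]
blue=(abs(H-113)<12)&(S>120)&(d>0)
k,l,st,c=cv2.connectedComponentsWithStats(blue.astype(np.uint8))
for i in range(1,k):
    if st[i,4]>500:
        p=X[l==i];print(c[i],p.min(0).round(3),p.max(0).round(3))
        for lo,hi in((0,.011),(.023,.034),(0,.04)):
            q=p[(p[:,2]>lo)&(p[:,2]<hi)]
            if len(q)>9: print(lo,len(q),q[:,2].mean().round(4),cv2.minAreaRect(q[:,:2].astype(np.float32)))
bl=(V<60)&(X[...,2]>.066)&(X[...,2]<.082)&(np.hypot(X[...,0]-.524,X[...,1]-.284)<.06)
q=X[bl];print(len(q),cv2.minAreaRect(q[:,:2].astype(np.float32)))
E
```

```text
[272.84941785 168.01681759] [0.461 0.223 0.003] [0.59  0.344 0.075]
0 1571 0.0058 ((0.5256915092468262, 0.28387969732284546), (0.0975552350282669, 0.106755331158638), 73.1436538696289)
0.023 5843 0.0277 ((0.5253602862358093, 0.28372225165367126), (0.07338979095220566, 0.10772345215082169), 73.62577056884766)
0 7482 0.023 ((0.5253692865371704, 0.2838424742221832), (0.09746050089597702, 0.10779251158237457), 73.44747924804688)
[143.38597265 240.4181738 ] [0.32  0.203 0.001] [0.387 0.286 0.055]
0 458 0.0048 ((0.37810420989990234, 0.2575142979621887), (0.012450856156647205, 0.05676829069852829), 9.66932487487793)
0.023 55 0.0275 ((0.35299041867256165, 0.24952365458011627), (0.014727143570780754, 0.041086889803409576), 76.31356048583984)
0 2233 0.0168 ((0.3557334244251251, 0.24540060758590698), (0.060577891767024994, 0.07601580768823624), 9.06025505065918)
1478 ((0.5257524847984314, 0.2834058701992035), (0.060820210725069046, 0.019695837050676346), 74.11449432373047)
```

View pics/w2.png

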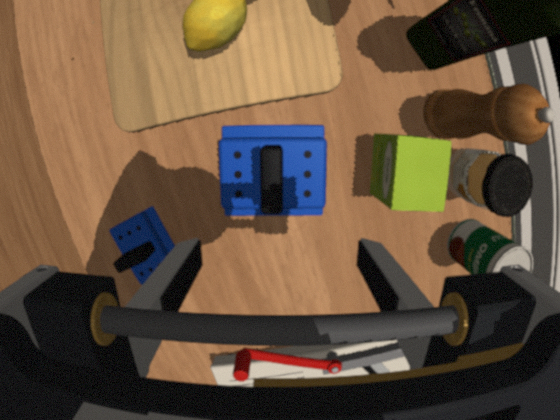

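The guard is centred at (272,168) with its black bar upright. The tea box at (412,172) is clear of the fingers. Next I descend and grip.

Call:
drive_tool:
  series:
    - [0.02,0.68,0,0,0,0,1]
    - [0,0,-0.8,0,0,0,1]
    - [0,0,-0.8,0,0,0,1]
    - [0,0,-0.8,0,0,0,1]
    - [0,0,-0.7,0,0,0,1]
    - [0,0,-0.32,0,0,0,1]
    - [0,0,0,0,0,0,1]
    - [0,0,0,0,0,0,-1]
    - [0,0,0,0,0,0,-1]
    - [0,0,0,0,0,0,-1]
    - [0,0,0,0,0,0,-1]
    - [0,0,0,0,0,0,-1]
  newtons: 40

```text
clock: 4.95
eef_pos: [0.5261, 0.2825, 0.0538]
eef_rot: [0.0, 0.803, 0.596, 0.0]
force: [-0.3, 0.1, -0.0]
width: 0.502
gripper_force: 0.0
```

```bash
python3 - <<'E'
from h import *
z=np.load('w1.npz');im,d,X=z['im'],z['d'],z['X']
p=slicer(im,d,X); 
yaw=np.radians(-5.8)
R=np.array([[np.cos(yaw),-np.sin(yaw)],[np.sin(yaw),np.cos(yaw)]]);o=np.array([.5375,-.0155]);q=(p[:,:2]-o)@R
for s in(1,-1):
    pts=[]
    for a in np.arange(-.165,.12,.01):
        b=q[(abs(q[:,0]-a)<.005)&(abs(q[:,1])<.085)]
        if len(b)>5: pts.append((a,s*np.percentile(s*b[:,1],99.5)))
    pts=np.array(pts);print(pts.round(4)[:,1]);k=abs(pts[:,1]-s*.068)<.006;print(np.polyfit(*pts[k].T,1),k.sum())
# end stop / rail tops
t=(abs(X[...,2]-.045)<.0045)&(X[...,0]>.4)&(X[...,0]<.7)&(abs(X[...,1])<.1)&(d>0)
hs=cv2.cvtColor(im,cv2.COLOR_RGB2HSV)[...,1]<80
q=(X[t&hs][:,:2]-o)@R
R2=cv2.minAreaRect(q.astype(np.float32));print('rails',R2,q.min(0),q.max(0))
for s in(1,-1):
    b=q[(s*q[:,1]>.03)&(q[:,0]>-.02)&(q[:,0]<.1)];print(s,len(b),b[:,1].min(),b[:,1].max(),np.polyfit(b[:,0],b[:,1],1))
E
```

```text
[ 0.0666  0.0667  0.0666  0.0666  0.0666  0.0663  0.0665  0.0666  0.067
  0.0675  0.0674  0.067   0.0643  0.0597  0.0497  0.0402  0.0402  0.0404
  0.0403  0.0341  0.0175 -0.001  -0.0181 -0.0365]
[-0.00279689  0.06630118] 13
[-0.0663 -0.0664 -0.0671 -0.0669 -0.0671 -0.0668 -0.0667 -0.0664 -0.0662
 -0.066  -0.0664 -0.0653 -0.0565 -0.0538 -0.0492 -0.0444 -0.0443 -0.0446
 -0.0443 -0.0445 -0.0446 -0.0442 -0.0448 -0.0439]
[ 0.00866872 -0.06550399] 12
rails ((0.0383535772562027, 0.0009133480489253998), (0.17444077134132385, 0.11726713925600052), 0.1696561574935913) [-0.04904005 -0.05797823] [0.12549344 0.05928837]
1 1230 0.04188017310352119 0.0591173421837689 [0.02161412 0.0495224 ]
-1 1147 -0.05724496247687886 -0.040365186642153536 [-0.00383556 -0.04813013]
```

Call:
drive_tool:
  series:
    - [0,0,0,0,0,0,-1]
    - [0,0,0,0,0,0,-1]
    - [0,0,0,0,0,0,-1]
    - [0,0,0,0,0,0,-1]
    - [0,0,0,0,0,0,-1]
    - [0,0,0,0,0,0,-1]

```text
clock: 5.7
eef_pos: [0.526, 0.2825, 0.0536]
eef_rot: [-0.0, 0.803, 0.596, -0.0]
force: [0.4, 1.0, -0.4]
width: 0.215
gripper_force: 40.0
```

Call:
drive_tool:
  series:
    - [0,0,0.75,0,0,0,-1]
    - [0,0,0.75,0,0,0,-1]
    - [0,0,0.75,0,0,0,-1]
    - [0,0,0.75,0,0,0,-1]
    - [-0.27,-0.9,0,0,0,0.02,-1]
    - [-0.27,-0.9,0,0,0,0.02,-1]
    - [-0.27,-0.9,0,0,0,0.02,-1]
    - [-0.27,-0.9,0,0,0,0.02,-1]
    - [-0.27,-0.9,0,0,0,0.02,-1]
    - [-0.27,-0.9,0,0,0,0.02,-1]
    - [-0.27,-0.9,0,0,0,0.004,-1]
    - [-0.27,-0.9,0,0,0,0,-1]

```text
clock: 7.2
eef_pos: [0.439, -0.0067, 0.1737]
eef_rot: [0.0, 0.741, 0.671, -0.0]
force: [1.0, -0.2, -2.9]
width: 0.21
gripper_force: 40.0
```

Call:
drive_tool:
  series:
    - [0,0,0,0,0,0,-1]
    - [0,0,0,0,0,0,-1]

```text
clock: 7.45
eef_pos: [0.4398, -0.0051, 0.1738]
eef_rot: [0.0, 0.742, 0.671, 0.0]
force: [-0.6, -0.3, -1.6]
width: 0.208
gripper_force: 40.0
```

```bash
python3 - <<'E'
from h import *
s=telemetry.observe();print(s['eef_pos'],s['eef_rot'],s['width'],s['gripper_force'])
P,im,d=cam('wrist'); save(im,'w3.png'); X=cloud(P,d,True)
hsv=cv2.cvtColor(im,cv2.COLOR_RGB2HSV);H,S,V=[hsv[...,i].astype(int) for i in range(3)]
blue=(abs(H-113)<12)&(S>120)&(d>0)&(X[...,2]>.09)
p=X[blue];z=p[:,2];print('z',np.percentile(z,[5,30,50,80,95]).round(4))
q=p;print('all',cv2.minAreaRect(q[:,:2].astype(np.float32)))
t=np.median(z);q=p[abs(z-t)<.004];print('top',len(q),cv2.minAreaRect(q[:,:2].astype(np.float32)), np.linalg.lstsq(np.c_[q[:,:2],np.ones(len(q))],q[:,2],rcond=None)[0])
E
```

```text
[ 0.43979459 -0.00514242  0.1737593 ] [4.55909457e-05 7.41559953e-01 6.70886586e-01 1.51461958e-04] 0.20758399322313792 39.99194920063019
z [0.1254 0.1461 0.1476 0.1485 0.1502]
all ((0.4393966794013977, 0.008072208613157272), (0.07530035823583603, 0.13164901733398438), 84.12236022949219)
top 10281 ((0.4406932592391968, 0.0013719536364078522), (0.06254180520772934, 0.10826200246810913), 84.3393325805664) [-0.00168491 -0.01412758  0.14870004]
```

View pics/w3.png

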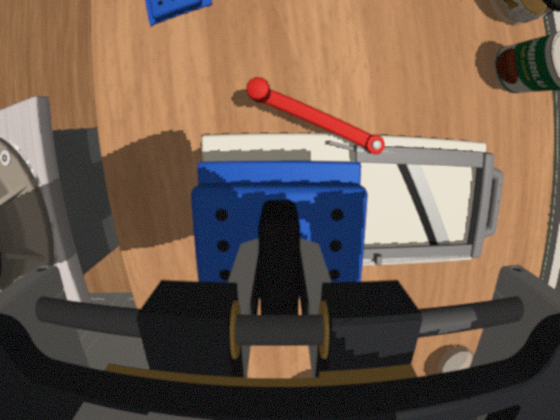

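The guard hangs level over the bare bed with its yaw within 0.1° of the slicer's. The rails are at (365–490,155) and (365–490,258), and the lock is open at (258,90). Next I lower it and make a small y correction.

Call:
drive_tool:
  series:
    - [0,-0.035,-0.5,0,0,0,-1]
    - [0,0,-0.5,0,0,0,-1]
    - [0,0,-0.5,0,0,0,-1]
    - [0,0,-0.4,0,0,0,-1]
    - [0,0,-0.2,0,0,0,-1]
    - [0,0,-0.12,0,0,0,-1]
    - [0,0,0,0,0,0,-1]
    - [0,0,0,0,0,0,-1]
  newtons: 20

```text
clock: 8.5
eef_pos: [0.4399, -0.0069, 0.0853]
eef_rot: [0.0, 0.742, 0.671, 0.0]
force: [-0.5, 0.3, -2.7]
width: 0.215
gripper_force: 20.0
```

```bash
python3 - <<'E'
from h import *
s=telemetry.observe();print(s['eef_pos'],s['eef_rot'],s['force'],s['width'])
P,im,d=cam('wrist'); save(im,'w4.png'); X=cloud(P,d,True)
hsv=cv2.cvtColor(im,cv2.COLOR_RGB2HSV);H,S,V=[hsv[...,i].astype(int) for i in range(3)]
yaw=np.radians(-5.7);R=np.array([[np.cos(yaw),-np.sin(yaw)],[np.sin(yaw),np.cos(yaw)]]);o=np.array([.5385,-.0151])
Y=X.copy();Y[...,:2]=(X[...,:2]-o)@R
blue=(abs(H-113)<12)&(S>120)&(d>0)&(abs(Y[...,1])<.1)&(Y[...,0]<0)
p=Y[blue]
for lo,hi in((.03,.043),(.05,.064)):
    q=p[(p[:,2]>lo)&(p[:,2]<hi)];print(lo,len(q),q[:,2].mean(),np.percentile(q[:,:2],[.5,99.5],axis=0).round(4).tolist())
t=(abs(Y[...,2]-.045)<.004)&(S<80)&(d>0)&(Y[...,0]>-.02)&(Y[...,0]<.1)
for s in(1,-1):
    b=Y[t&(s*Y[...,1]>.03)&(s*Y[...,1]<.07)];print(s,len(b),np.percentile(b[:,1],[1,99]) if len(b) else 0)
E
```

```text
[ 0.43990306 -0.00694024  0.08526811] [2.32133920e-04 7.41564647e-01 6.70881343e-01 2.10292866e-04] [-0.53753264  0.34167884 -2.67677141] 0.21487844451544072
0.03 3341 0.03754650838177411 [[-0.152, 0.0351], [-0.0462, 0.0486]]
0.05 10605 0.0591500748753862 [[-0.1518, -0.0251], [-0.0462, 0.0363]]
1 2698 [0.04211831 0.05810012]
-1 1586 [-0.05731952 -0.04139045]
```

View pics/w4.png

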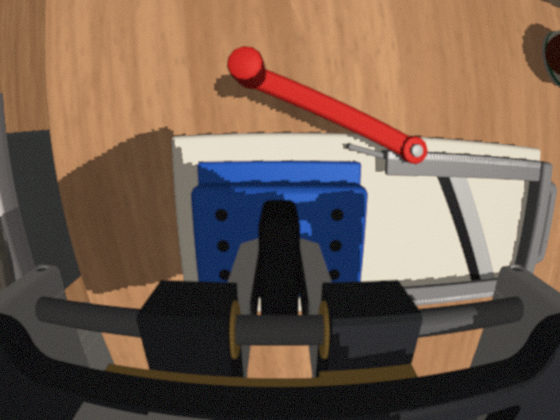

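The guard sits on the run-up, about 1.5 mm above the bed and centred to within 0.5 mm, with the lock clear at (245,65). Now I slide it in.

Call:
drive_tool:
  series:
    - [0.4,-0.03,-0.012,0,0,0,-1]
    - [0.4,-0.04,0,0,0,0,-1]
    - [0.4,-0.04,0,0,0,0,-1]
    - [0.4,-0.04,0,0,0,0,-1]
    - [0.4,-0.04,0,0,0,0,-1]
    - [0,0,0,0,0,0,-1]

```text
clock: 9.3
eef_pos: [0.5208, -0.0145, 0.0842]
eef_rot: [-0.0, 0.742, 0.671, 0.0]
force: [-0.3, 0.4, -3.3]
width: 0.214
gripper_force: 20.0
```

Call:
drive_tool:
  series:
    - [0.4,-0.04,0,0,0,0,-1]
    - [0.4,-0.04,0,0,0,0,-1]
    - [0.4,-0.04,0,0,0,0,-1]
    - [0.4,-0.04,0,0,0,0,-1]
    - [0.1,-0.01,0,0,0,0,-1]
    - [0,0,0,0,0,0,-1]

```text
clock: 10.05
eef_pos: [0.5875, -0.0212, 0.0842]
eef_rot: [-0.0, 0.742, 0.671, -0.0]
force: [-0.3, -0.7, -2.6]
width: 0.211
gripper_force: 20.0
```

Call:
drive_tool:
  series:
    - [0.05,-0.005,0,0,0,0,-1]
    - [0.05,-0.005,0,0,0,0,-1]
    - [0.03,-0.003,0,0,0,0,-1]
    - [0,0,0,0,0,0,-1]

```text
clock: 10.55
eef_pos: [0.5929, -0.0219, 0.0844]
eef_rot: [0.0, 0.742, 0.671, 0.0]
force: [0.1, 0.3, -2.3]
width: 0.212
gripper_force: 20.0
```

Call:
drive_tool:
  series:
    - [0.03,-0.003,0,0,0,0,-1]
    - [0.03,-0.003,0,0,0,0,-1]
    - [0,0,0,0,0,0,-1]

```text
clock: 10.92
eef_pos: [0.5945, -0.0221, 0.0841]
eef_rot: [-0.0, 0.741, 0.671, -0.001]
force: [-5.8, 0.5, 0.9]
width: 0.211
gripper_force: 20.0
```

Contact with the stop at 5.8 N, with the guard at the home position. I release and rise.

Call:
drive_tool:
  series:
    - [0,0,0,0,0,0,0]
    - [0,0,0,0,0,0,0]
    - [0,0,0,0,0,0,0]
    - [0,0,0,0,0,0,0]
    - [0,0,0,0,0,0,0]
    - [0,0,0.7,0,0,0,0]
    - [-0.5,0.1,0.9,0,0,0,0]
    - [-0.9,0.2,0.9,0,0,0,0]
    - [-0.9,0.2,0.9,0,0,0,0]
    - [0,0,0,0,0,0,0]
    - [0,0,0,0,0,0,0]

```text
clock: 12.3
eef_pos: [0.5035, -0.0024, 0.2202]
eef_rot: [0.0, 0.742, 0.671, 0.0]
force: [-0.1, -0.1, 0.3]
width: 0.502
gripper_force: 0.0
```

```bash
python3 - <<'E'
from h import *
s=telemetry.observe();print(s['eef_pos'],s['force'],s['width'])
P,im,d=cam('wrist'); save(im,'w5.png'); X=cloud(P,d,True)
hsv=cv2.cvtColor(im,cv2.COLOR_RGB2HSV);H,S,V=[hsv[...,i].astype(int) for i in range(3)]
yaw=np.radians(-5.7);R=np.array([[np.cos(yaw),-np.sin(yaw)],[np.sin(yaw),np.cos(yaw)]]);o=np.array([.5385,-.0151])
Y=X.copy();Y[...,:2]=(X[...,:2]-o)@R
blue=(abs(H-113)<12)&(S>120)&(d>0)&(abs(Y[...,1])<.1)
q=Y[blue&(abs(Y[...,2]-.058)<.006)];print(len(q),q[:,2].mean(),cv2.minAreaRect(q[:,:2].astype(np.float32)))
red=((H<6)|(H>174))&(S>170)&(V>80)&(X[...,2]>.045)&(d>0)&(abs(Y[...,1])<.2)
k=X[red&(X[...,2]>.088)&(X[...,2]<.1)];c=k.mean(0);print('knob',len(k),c)
kr=Y[red&(X[...,2]>.088)&(X[...,2]<.1)].mean(0)[:2]-[-.015,.06];print(kr,np.hypot(*kr),np.arctan2(-kr[0],-kr[1]))
for a in np.arange(2,-.11,-.2):
    w=o+R@(np.array([-.015,.06])+.11*np.array([-np.sin(a),-np.cos(a)]));print(round(a,2),w.round(4))
E
```

```text
[ 0.50354162 -0.00240069  0.22024114] [-0.07147846 -0.07274817  0.32640368] 0.5015109553276426
4709 0.05754439243884095 ((0.05490925908088684, 0.00033200904726982117), (0.10866830497980118, 0.07287100702524185), 0.0810922384262085)
knob 268 [0.43489616 0.09803264 0.092352  ]
[-0.09932789  0.04228335] 0.10795328322273945 1.973255231695384
2.0 [0.4346 0.1016]
1.8 [0.4254 0.0816]
1.6 [0.4204 0.0602]
1.4 [0.4198 0.0383]
1.2 [0.4236 0.0166]
1.0 [ 0.4315 -0.0039]
0.8 [ 0.4434 -0.0223]
0.6 [ 0.4587 -0.0381]
0.4 [ 0.4768 -0.0505]
0.2 [ 0.4971 -0.059 ]
0.0 [ 0.5186 -0.0634]
```

View pics/w5.png

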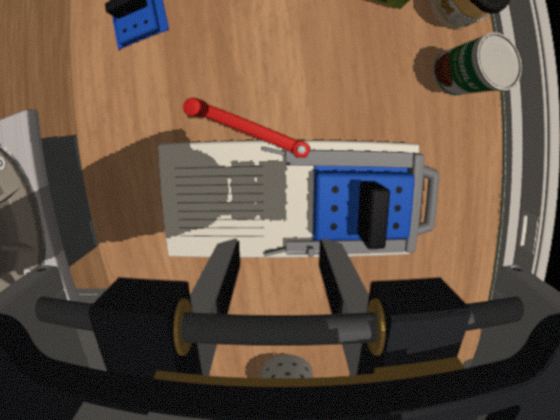

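The guard is fully home: x 54.9 mm, y 0.3 mm, underside 29.5 mm, with the black bar at (373,215). The lock is open at 1.97 rad, its knob at (193,107) in the picture and (0.435, 0.098) in the world. I go over the knob and turn the tool.

Call:
drive_tool:
  series:
    - [-0.19,0.28,0,0,0,-0.111,0]
    - [-0.19,0.28,0,0,0,-0.111,0]
    - [-0.19,0.28,0,0,0,-0.111,0]
    - [-0.19,0.28,0,0,0,-0.111,0]
    - [-0.19,0.28,0,0,0,-0.111,0]
    - [-0.19,0.28,0,0,0,-0.111,0]
    - [-0.19,0.28,0,0,0,-0.111,0]
    - [-0.19,0.28,0,0,0,-0.111,0]
    - [-0.19,0.27,0,0,0,-0.111,0]
    - [0,0,0,0,0,0,0]
    - [0,0,0,0,0,0,0]
  newtons: 6

```text
clock: 13.72
eef_pos: [0.4352, 0.0979, 0.2198]
eef_rot: [0.0, 0.999, -0.047, -0.001]
force: [0.2, -0.3, -0.6]
width: 0.5
gripper_force: 0.0
```

Call:
drive_tool:
  series:
    - [0,0,-0.7,0,0,0,0]
    - [0,0,-0.7,0,0,0,0]
    - [0,0,-0.7,0,0,0,0]
    - [0,0,-0.7,0,0,0,0]
    - [0,0,-0.5,0,0,0,0]
    - [0,0,-0.2,0,0,0,0]
    - [0,0,0,0,0,0,-1]
    - [0,0,0,0,0,0,-1]
    - [0,0,0,0,0,0,-1]
    - [0,0,0,0,0,0,-1]
    - [0,0,0,0,0,0,-1]

```text
clock: 15.1
eef_pos: [0.4352, 0.0984, 0.0808]
eef_rot: [-0.0, 0.999, -0.049, 0.0]
force: [0.5, -0.0, 6.0]
width: 0.189
gripper_force: 6.0
```

Call:
drive_tool:
  series:
    - [-0.12,-0.21,0,0,0,0,-1]
    - [-0.12,-0.21,0,0,0,0,-1]
    - [-0.06,-0.27,0,0,0,0,-1]
    - [-0.06,-0.27,0,0,0,0,-1]
    - [-0.01,-0.27,0,0,0,0.05,-1]
    - [-0.01,-0.28,0,0,0,0.05,-1]
    - [0.05,-0.27,0,0,0,0.06,-1]
    - [0.05,-0.27,0,0,0,0.06,-1]
    - [0,0,0,0,0,0,-1]

```text
clock: 16.23
eef_pos: [0.4233, 0.0153, 0.0803]
eef_rot: [0.0, 0.993, 0.122, -0.0]
force: [0.3, 0.2, 3.9]
width: 0.191
gripper_force: 6.0
```

Call:
drive_tool:
  series:
    - [0.1,-0.24,0,0,0,0.06,-1]
    - [0.1,-0.25,0,0,0,0.06,-1]
    - [0.15,-0.23,0,0,0,0.06,-1]
    - [0.15,-0.23,0,0,0,0.06,-1]
    - [0.19,-0.2,0,0,0,0.06,-1]
    - [0.19,-0.2,0,0,0,0.06,-1]
    - [0.22,-0.16,0,0,0,0.06,-1]
    - [0.23,-0.15,0,0,0,0.06,-1]
    - [0.25,-0.11,0,0,0,0.06,-1]
    - [0.25,-0.1,0,0,0,0.06,-1]
    - [0,0,0,0,0,0,-1]

```text
clock: 17.6
eef_pos: [0.4965, -0.0592, 0.0801]
eef_rot: [-0.0, 0.829, 0.559, -0.001]
force: [-2.0, -6.3, 6.4]
width: 0.188
gripper_force: 6.0
```

Call:
drive_tool:
  series:
    - [0.18,-0.05,0,0,0,0.06,-1]
    - [0.18,-0.04,0,0,0,0.06,-1]
    - [0.18,-0.02,0,0,0,0.06,-1]
    - [0.05,0,0,0,0,0,-1]
    - [0,0,0,0,0,0,-1]

```text
clock: 18.23
eef_pos: [0.5199, -0.0631, 0.0802]
eef_rot: [-0.0, 0.743, 0.67, -0.0]
force: [-1.1, -4.6, 0.3]
width: 0.189
gripper_force: 6.0
```

Call:
drive_tool:
  series:
    - [0.04,0,0,0,0,0,-1]
    - [0.03,0,0,0,0,0,-1]
    - [0,0,0,0,0,0,-1]

```text
clock: 18.6
eef_pos: [0.5206, -0.0629, 0.0797]
eef_rot: [-0.001, 0.742, 0.67, -0.002]
force: [-10.7, -3.7, 7.0]
width: 0.188
gripper_force: 6.0
```

At the stop, reading 10.7 N. I release, rise straight up and check.

Call:
drive_tool:
  series:
    - [-0.03,0,0,0,0,0,-0.2]
    - [0,0,0,0,0,0,-0.2]
    - [0,0,0,0,0,0,-0.2]
    - [0,0,0,0,0,0,-0.2]
    - [0,0,0.5,0,0,0,-0.2]
    - [0,0,0.9,0,0,0,-0.2]
    - [-0.5,0,0.9,0,0,0,-0.2]
    - [-0.5,0,0.9,0,0,0,-0.2]
    - [-0.5,0,0.5,0,0,0,-0.2]
    - [0,0,0,0,0,0,-0.2]
    - [0,0,0,0,0,0,-0.2]

```text
clock: 19.98
eef_pos: [0.4624, -0.063, 0.2285]
eef_rot: [0.0, 0.741, 0.671, 0.0]
force: [0.2, -0.1, -0.5]
width: 0.401
gripper_force: 0.0
```

```bash
python3 - <<'E'
from h import *
s=telemetry.observe();print(s['eef_pos'],s['force'],s['width'])
P,im,d=cam('wrist'); save(im,'w6.png'); X=cloud(P,d,True)
hsv=cv2.cvtColor(im,cv2.COLOR_RGB2HSV);H,S,V=[hsv[...,i].astype(int) for i in range(3)]
yaw=np.radians(-5.7);R=np.array([[np.cos(yaw),-np.sin(yaw)],[np.sin(yaw),np.cos(yaw)]]);o=np.array([.5385,-.0151])
Y=X.copy();Y[...,:2]=(X[...,:2]-o)@R
blue=(abs(H-113)<12)&(S>120)&(d>0)&(abs(Y[...,1])<.1)
q=Y[blue&(abs(Y[...,2]-.058)<.006)];print(len(q),q[:,2].mean(),cv2.minAreaRect(q[:,:2].astype(np.float32)))
red=((H<6)|(H>174))&(S>170)&(V>80)&(X[...,2]>.045)&(d>0)&(abs(Y[...,1])<.2)
b=Y[red&(X[...,2]<.058)];print('bar',len(b),cv2.minAreaRect(b[:,:2].astype(np.float32)))
k=Y[red&(X[...,2]>.088)];print('knob',len(k),k.mean(0))
E
```

```text
[ 0.46238003 -0.06296331  0.22853356] [ 0.22002167 -0.09187933 -0.50706369] 0.40102392371465395
4185 0.057463309001749736 ((0.05488484352827072, -0.0004846416413784027), (0.10848584771156311, 0.0747828558087349), 0.6303996443748474)
bar 1173 ((-0.01510500255972147, 0.012199897319078445), (0.015016264282166958, 0.11089780926704407), 0.17160756886005402)
knob 225 [-0.01444886 -0.04946332  0.09244824]
```

View pics/w6.png

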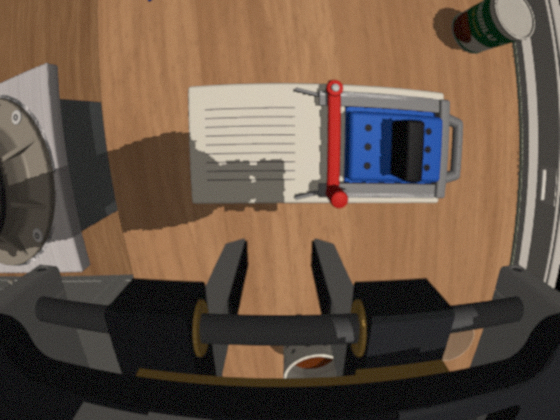

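The guard is home at x 54.9 mm, y −0.5 mm. The lock lies straight across, with its pivot at (335,88) and knob at (338,199), an angle of about 0. The gripper is clear and touches nothing.

```bash
python3 -c "
from h import *
print(r.close_job())"
```

```text
the job is handed in; nothing more can be done
None
```

The guard is fully home against the end stop, covering the blade, and the red lock is shut across the track behind it; the arm kept clear of the mug, glass and tea box, and I handed the job in at about 20 s (no verdict was shown).

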